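Mark a tag blank in the sloping hand press

TASK

Take the steel tag blank with the narrow tongue off the tooling plate and slide it, tongue first, down the sloping deck into the slot of the hand marking press until it is fully home against the stop. Then press the plunger on top of the press down to its stop, hold it there for a moment and let it spring back, leaving the blank home in the slot and nothing touching it. Do not work the press while the blank is not home, and leave the other things on the table where they are.

Things in the scene. Friction and masses are not known exactly. Their poses are not given: they have to be found in the camera images.
- blank: Steel tag blank: flat slab 12 mm thick, 150 long, 0.24 kg, lying on the tooling plate. Its body (x -5 to 75 mm) is 60 wide: grip it across y there; its tongue (x -75 to -5) is 40 wide. Origin: underside, middle of the length; -x points to the tongue's end, z up; centre of mass at x 7 mm. A plain plate of like size lies near it.
- blank_nose (a point): Middle of the tongue's end on the blank's underside (blank x -75 mm), axes as the blank's.
- nest: Sloping deck and slot of the grey hand press, fixed. Origin: on the deck's surface at the foot of the stop face (x 0), on the centre line, 50 mm above the table. +x runs uphill along the deck, away from the robot, at 30 degrees; z is square to the deck, y across. The blank is home with its tongue's end at x 0: its origin then at nest (75, 0, 0) mm, axes parallel to the nest's.
- slot_mouth (a point): On the deck at the slot's mouth, nest (58, 0, 0) mm, axes as the nest's. The slot (nest x 0 to 58) is 43 mm wide, 15 high; its block 63 wide, roof 23 above the deck. Flaring cheeks and lip, nest x 58 to 66, widen the mouth to 58 wide, 21 high. Beyond, the deck (40 wide, 10 thick) is open to nest x 135 mm, with room for fingers on both sides.
- press: Frame of the hand press, fixed: base 240 (x) x 120 (y) x 12 mm on the table, origin under its centre; it carries the nest, whose origin lies at x -60, z 50 mm of it.
- plunger_top (a point): Middle of the top of the plunger's head, a black mushroom head 36 mm across and 12 mm thick on a 12 mm stem, over the slot's block; at rest at nest x 20, y 0, z 70 mm. Axes as the nest's; the plunger moves along the nest's -z.
- plunger (a joint): Travel of the spring plunger: 0 at rest (up), 0.014 m fully down on its stop. The spring takes 5 N to start and 14 N at the stop, and returns it when released.
- tooling_plate: Fixed aluminium plate 260 (x) x 340 (y) x 12 mm with a grid of holes; origin under its centre. Two white stop bars 24 mm high stand on it: one at x -125 to -35 mm, y -7 to 7 mm; one at x 114 to 128 mm, y -50 to 50 mm. The blank and the plain plate lie on it, one on each side of y 0.
- plain_plate: Plain steel plate 140 (x) x 60 (y) x 12 mm, loose on the tooling plate, to be left alone; origin under its centre.
- bottle: White closed bottle 60 mm across and 160 mm tall, loose, beyond the work; origin under its centre.
- height_gauge: Fixed height gauge standing between the press and the tooling plate: foot 50 x 50 x 20 mm, upright column 24 (x) x 14 (y) mm up to 240 mm above the table, with a small black slide (44 x 30 x 36 mm) at 100 to 136 mm height. Origin under the centre of the foot. Carry things over it or round it.

How it is judged:
By the outcome, as a careful person would: the job done as asked, in the order asked, and still so for the second after the job is handed in, with the robot touching nothing.
It also fails if it takes over 64 s, if anything falls off the work surface, if the arm or the gripper's body presses on something with over 40 N, if the wrist force passes 120 N, or if a joint passes its speed limit or range.

ROBOT

A 6-joint arm with a two-finger parallel gripper is mounted at the origin on the work surface. World frame = base frame: x ahead of the robot, y to its left, z up, the work surface at z = 0. Lengths are in mm, angles in rad, forces in N, time in s.
With the tool pointing down it reaches from about 325 to 850 mm from the base axis. Payload 15.5 kg.
Tool frame: the origin (TCP) lies on the centre line of the jaws, within the pads' length; the fingertips stand 22 mm ahead of it and the grasp point (between the pads) lies 3 mm ahead of it (bot.tcp_to_tips is the distance from the TCP to the fingertips, in mm); z points along the fingers, y is the line along which they close (so a half turn about z gives the same grasp; the last joint's range is limited). The gripper opens to 91 mm and grips with 3 to 60 N. Pads are 32 mm wide; open, the fingers measure 118 mm over their backs; the gripper's body (76 mm by 178 mm) begins 60 mm behind the grasp point.
Start: joints at [1.014, 0.494, 1.345, -0, 1.302, -0.096], TCP at [278.471, 559.536, 209.915] pointing down, gripper open.
Joint ranges: [-2.91, 2.91], [-0.82, 2.16], [0.22, 2.67], [-1.22, 4.37], [0.12, 2.79], [-3.08, 3.08]. Speed limits (rad/s): [1.89, 1.89, 2.57, 3.01, 3.01, 3.01].

INTERFACE

Orientations are given as a unit quaternion [w, x, y, z].
In Python, from bench import sense, grab_frame, camera_info, order, bot gives the robot as it stands.
- The arm moves only by the tool jog_arm, never from a script. Its argument "plan" is a list of rows, each a list of 7 numbers: the shift along the tool's x, y, z in mm, then the turn, a rotation vector about the tool's x, y, z in rad, then the finger opening in mm, from 0 to 91.2. In form: [[dx, dy, dz, rx, ry, rz, fingers], ...]. A call has 1 to 20 rows; each row shifts and turns the commanded pose from where the row before left it, along the tool's axes as they then stand; what a row does not reach is not made up. A row lasts 1/12 s, in which the tool goes at most 41.7 mm and 7.16 degrees, less where a joint would pass 70% of its speed; a pose out of reach is approached as far as the arm can. A call with a gripper value outside its range is refused whole. The fingers move at their own pace and stop on an object; the grip force is fixed at half the most. Time passes only in rows, so rows that do not move let the fingers close. It gives the time, the measured TCP pose, the force, the opening and the grip force at its end, in the units of the state.
- sense(): the state, without advancing time (a new reading comes with each control period).
- grab_frame(name): name is "scene" or "top"; returns the picture (384x512x3 uint8, blue, green, red); there is no depth.
- camera_info(name): a dict with "intrinsics" (3x3 intrinsics, pixels), "rvec" (rotation vector, rad) and "tvec" (3), from world to camera coordinates, as OpenCV has them. Camera axes: x right, y down, z forward; pixel columns grow to the right and rows downward; lengths in mm; the calibration is good to about 2 mm. A picture is of the moment at which its call begins. camera_info takes no time and is no camera call.
- order.hand_in(): hands the job in; it is judged then, once.
The state is a dict: "time_s": time; "q": joint angles; "qvel": joint speeds; "joint_efforts": joint torques, N m; "tool_pos": TCP position; "tcp_rot": TCP orientation; "wrist_force": force on the tool from outside, world axes, zero at the start; "torque": the same for the moment, N m; "width": finger opening in mm; "gripper_force": force on a finger pad.
Only numpy, scipy, OpenCV 4.12 (cv2) and the standard library are available. Lean on these libraries where they do the work, as an engineer would, in place of code of your own. Each camera call takes 0.05 s, during which the arm holds its last target. There are 200 camera calls.

## Working session

There is one attempt and no reset: what is moved stays moved. The work goes in short steps, Python scripts to look and compute and a tool call to move; the robot and the scene stay as the last step left them, time stands still between calls to the robot, and variables do not carry over. Pictures are saved under pics/ and viewed, at most 10 in all, crops included, and the job is handed in when it is done.

Besides the shell and the picture viewer there is one more tool, called after "Call:" by a JSON object that holds its "name" and its "arguments". jog_arm: Moves the arm, as the interface text tells. Its arguments: {"type":"object","properties":{"plan":{"type":"array","items":{"type":"array","items":{"type":"number"}}}},"required":["plan"]}

```bash
mkdir -p pics; ls; python3 - <<'E'
from bench import *
import cv2
for n in("scene","top"):
    cv2.imwrite(f"pics/{n}0.png",cv2.resize(grab_frame(n),(800,600),interpolation=cv2.INTER_CUBIC)); print(camera_info(n))
print(sense())
E
```

```text
pics
{'intrinsics': array([[349.30324835,   0.        , 255.72688114],
       [  0.        , 349.30324835, 193.94702352],
       [  0.        ,   0.        ,   1.        ]]), 'rvec': array([ 1.20089026,  2.33156358, -0.94429809]), 'tvec': array([ 344.47091056, -278.03354635, 1338.59544619])}
{'intrinsics': array([[462.11814351,   0.        , 262.79385099],
       [  0.        , 462.11814351, 194.8539521 ],
       [  0.        ,   0.        ,   1.        ]]), 'rvec': array([ 2.21708813, -2.1719565 ,  0.10191087]), 'tvec': array([ -38.51446151,  585.59913358, 1109.63686932])}
{'time_s': 0.1, 'q': array([ 1.01352852e+00,  4.94134953e-01,  1.34610322e+00, -1.47025548e-06,
        1.30251352e+00, -9.54877011e-02]), 'qvel': array([ 0.0003247 , -0.00340504, -0.00156843,  0.00016949,  0.00059957,
       -0.00191377]), 'joint_efforts': array([ 2.60134177e-03, -8.80242348e+01, -3.82554245e+01,  7.10904272e-02,
        4.80027543e-02, -7.62921536e-05]), 'tool_pos': array([278.25683295, 559.22501511, 209.37771754]), 'tcp_rot': array([-1.85130820e-04,  2.28843820e-01,  9.73462978e-01, -5.49153814e-04]), 'wrist_force': array([-0.31841647, -0.46664067, -0.21347518]), 'torque': array([-0.00485181,  0.01177893, -0.04820087]), 'gripper_force': 0.0, 'width': 91.15658847742675}
```

View pics/top0.png

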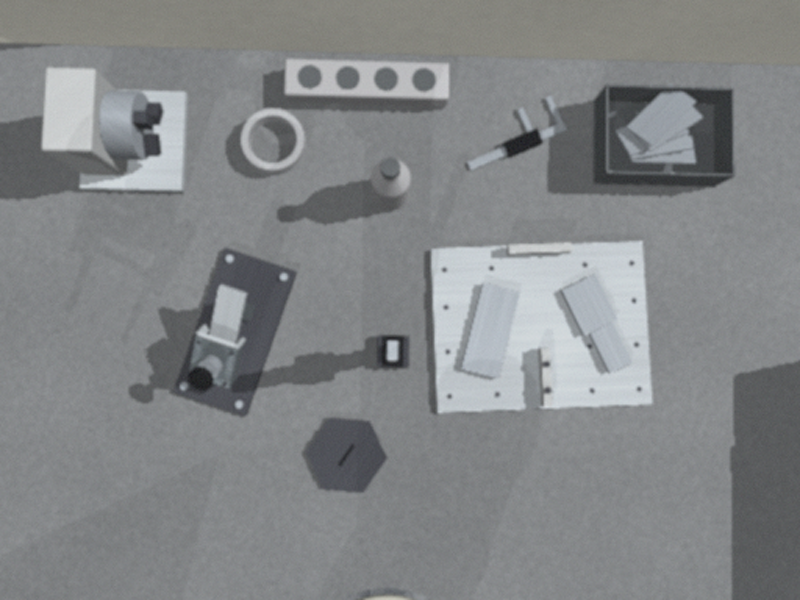

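View pics/scene0.png

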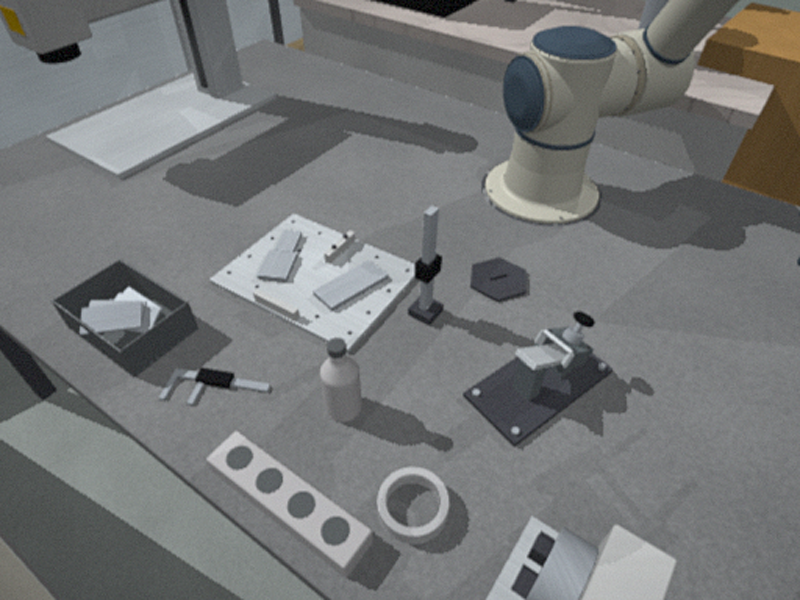

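The top view shows the press at lower left (plunger head about (200,378)), the gauge at (393,350), and the tooling plate at right. On the plate, the blank is the right-hand piece, with its tongue end at about (617,365). The scene view shows the same layout from the far side. Next I'll crop in for sub-pixel corners.

```bash
cat > h.py <<'E'
import numpy as np,cv2
from scipy.spatial.transform import Rotation as R
from bench import *
def cam(n):
    c=camera_info(n);return c["intrinsics"],np.array(c["rvec"]),np.array(c["tvec"])
def proj(n,P):
    K,r,t=cam(n);return cv2.projectPoints(np.float64(P).reshape(-1,1,3),r,t,K,None)[0][:,0]
def back(n,uv,z):
    K,r,t=cam(n);M=cv2.Rodrigues(r)[0];o=-M.T@t
    d=np.array([M.T@np.linalg.inv(K)@[u,v,1] for u,v in np.atleast_2d(uv)])
    return o+d*((z-o[2])/d[:,2])[:,None]
E
python3 - <<'E'
from h import *
t=grab_frame("top"); s=grab_frame("scene")
cv2.imwrite("pics/t.png",t);cv2.imwrite("pics/s.png",s)
a=cv2.resize(t[155:270,100:200],None,fx=5,fy=5,interpolation=cv2.INTER_CUBIC)  # press
b=cv2.resize(t[150:265,335:420],None,fx=5,fy=5,interpolation=cv2.INTER_CUBIC)[:, :300*5]
# combine: press 500x575 at 0 scaled
m=np.zeros((600,800,3),np.uint8)
a=cv2.resize(t[155:270,105:195],None,fx=5,fy=5,interpolation=cv2.INTER_CUBIC)
b=cv2.resize(t[165:245,350:410],None,fx=5.5,fy=5.5,interpolation=cv2.INTER_CUBIC)
m[:575,:450]=a; m[:440,460:790]=b
cv2.imwrite("pics/crop1.png",m)
m=cv2.resize(s[190:290,290:400],None,fx=6,fy=6,interpolation=cv2.INTER_CUBIC);cv2.imwrite("pics/crop2.png",m)
print(proj("top",[[0,0,0],[278,559,210],[500,0,0]])*1.5625)
E
```

```text
[[385.55337647 685.51862451]
 [-55.82037831 527.9745468 ]
 [392.57760941 359.28932879]]
```

View pics/crop1.png

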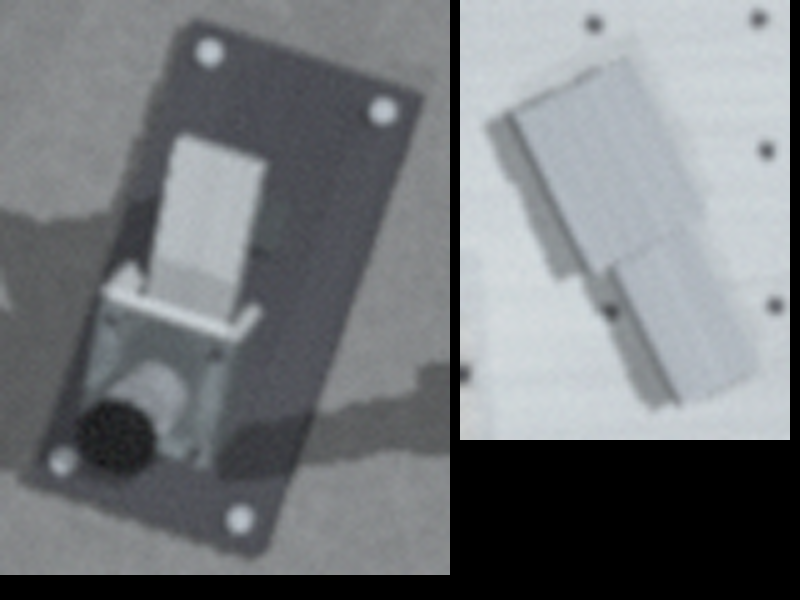

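View pics/crop2.png

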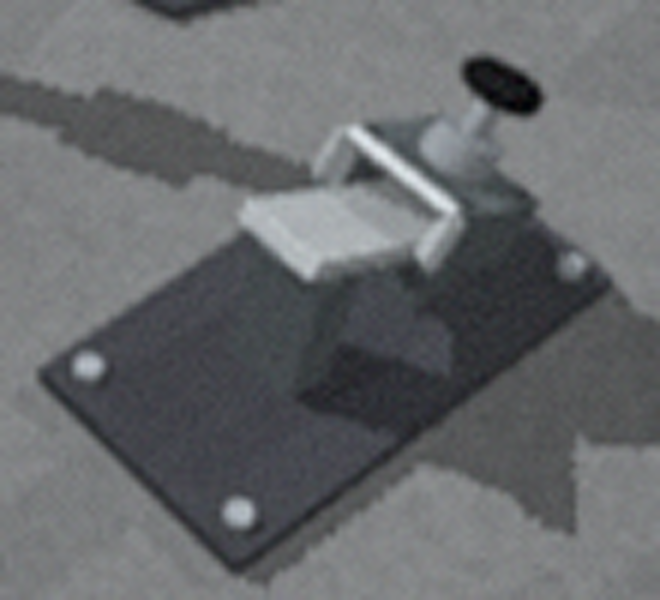

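Crop 1 shows the press base corners, the deck end at (178,135)-(267,160), the head centre at (116,438), and the blank's outline. Crop 2 shows the same press from the far side, with its head at (503,82). Now I'll fit the poses.

```bash
cat >> h.py <<'E'
from scipy.optimize import least_squares
def Tp(p,P): # planar pose
    return R.from_euler('z',p[2]).apply(np.float64(P))+[p[0],p[1],0]
def fit(obs,p0):
    f=lambda p:np.concatenate([(proj(n,Tp(p,P))-uv).ravel() for n,P,uv in obs])
    r=least_squares(f,p0,loss='soft_l1',x_scale=[100,100,1]);return r.x,r.fun.reshape(-1,2)
def nest(P):
    P=np.atleast_2d(np.float64(P));c,s=np.sqrt(3)/2,.5
    return np.c_[-60+P[:,0]*c-P[:,2]*s,P[:,1],50+P[:,0]*s+P[:,2]*c]
cv=lambda px,k,u0,v0:(np.float64(px)+.5)/k-.5+[u0,v0]
E
python3 - <<'E'
from h import *
base=[[120,60,12],[120,-60,12],[-120,-60,12],[-120,60,12]]
dk=nest([[135,20,0],[135,-20,0],[20,0,70]])
o1=[("top",base,cv([[185,20],[427,95],[265,563],[20,480]],5,105,155)),("top",dk,cv([[178,133],[267,160],[116,438]],5,105,155))]
o2=[("scene",[base[1],base[0],base[3]],cv([[38,375],[238,568],[614,285]],6,290,190)),("scene",dk[[1,0,2]],cv([[243,207],[308,270],[503,82]],6,290,190))]
for o in(o1,o2,o1+o2):
    p,e=fit(o,[450,250,-.33]);print(p,np.degrees(p[2]),'\n',e.round(1).tolist())
bl=[[75,30,24],[75,-30,24],[-5,-30,24],[-75,-20,24],[-75,20,24],[-5,20,24]]
o=[("top",bl,cv([[53,117],[165,57],[247,220],[300,370],[222,405],[152,268]],5.5,350,165))]
p,e=fit(o,[500,-300,.4]);print(p,np.degrees(p[2]),e.round(1).tolist())
g=back("top",[[393/1.5625,350/1.5625]],240);print("gauge",g, back("top",[[320/1.5625-.2,455/1.5625]],0))
E
```

```text
[ 5.40792591e+02  2.47841776e+02 -3.02189995e-01] -17.314211333202792 
 [[2.0, -1.1], [-0.3, -0.7], [-0.3, -1.3], [1.9, -0.3], [-0.2, 1.3], [-1.0, 1.6], [-0.1, 0.7]]
[ 5.41988026e+02  2.48149354e+02 -3.02406978e-01] -17.3266435265576 
 [[-0.8, -0.3], [-0.6, 0.8], [-0.2, -0.4], [-0.0, -0.1], [1.7, 0.1], [0.4, -0.2]]
[ 5.41369414e+02  2.47988427e+02 -3.01607252e-01] -17.280822591894022 
 [[1.9, -1.4], [-0.4, -1.0], [-0.4, -1.5], [1.8, -0.6], [-0.3, 1.0], [-1.1, 1.3], [-0.2, 0.5], [-0.7, -0.4], [-0.5, 0.6], [-0.2, -0.6], [0.1, -0.3], [1.7, -0.1], [0.4, -0.4]]
[ 5.60642369e+02 -3.22040366e+02  4.76587621e-01] 27.3064592238977 [[-0.8, -0.1], [0.5, 0.1], [0.4, -0.4], [0.2, -0.2], [-0.1, 0.7], [-0.4, -0.1]]
gauge [[512.61259998  -1.07482922 240.        ]] [[348.0915667  111.03924115   0.        ]]
```

Call:
{"name": "jog_arm", "arguments": {"plan": [[0, 0, -40, 0, 0, 0, 74], [0, 0, -40, 0, 0, 0, 74], [0, 0, -40, 0, 0, 0, 74], [-24.5, -23.8, 0, 0, 0, 0, 74], [-24.5, -23.8, 0, 0, 0, 0, 74], [-24.5, -23.8, 0, 0, 0, 0, 74], [-24.5, -23.8, 0, 0, 0, 0, 74], [-24.5, -23.8, 0, 0, 0, 0, 74], [-24.5, -23.8, 0, 0, 0, 0, 74], [-24.5, -23.8, 0, 0, 0, 0, 74], [-24.5, -23.8, 0, 0, 0, 0, 74], [-24.5, -23.8, 0, 0, 0, 0, 74], [-24.5, -23.8, 0, 0, 0, 0, 74], [-24.5, -23.8, 0, 0, 0, 0, 74], [-24.5, -23.8, 0, 0, 0, 0, 74], [-24.5, -23.8, 0, 0, 0, 0, 74], [-24.5, -23.8, 0, 0, 0, 0, 74], [-24.5, -23.8, 0, 0, 0, 0, 74], [-24.5, -23.8, 0, 0, 0, 0, 74], [-24.5, -23.8, 0, 0, 0, 0, 74]]}}

```text
time_s: 1.87
tool_pos: [471.2, 10.0, 330.0]
tcp_rot: [0.0, 0.229, 0.973, 0.0]
wrist_force: [1.3, 0.5, 0.4]
width: 73.9
gripper_force: 0.0
```

Call:
{"name": "jog_arm", "arguments": {"plan": [[-24.5, -23.8, 0, 0, 0, 0, 74], [-24.5, -23.8, 0, 0, 0, 0, 74], [-24.5, -23.8, 0, 0, 0, 0, 74], [-24.5, -23.8, 0, 0, 0, 0, 74], [-24.5, -23.8, 0, 0, 0, 0, 74], [-24.5, -23.8, 0, 0, 0, 0, 74], [-24.5, -23.8, 0, 0, 0, 0, 74], [-24.5, -23.8, 0, 0, 0, 0, 74], [-24.5, -23.8, 0, 0, 0, 0, 74], [-24.5, -23.8, 0, 0, 0, 0, 74]]}}

```text
time_s: 2.7
tool_pos: [584.5, -312.1, 329.7]
tcp_rot: [-0.0, 0.229, 0.973, 0.0]
wrist_force: [-0.2, 0.3, -0.3]
width: 74.0
gripper_force: 0.0
```

Call:
{"name": "jog_arm", "arguments": {"plan": [[0, 0, 0, 0, 0, 0.11, 74], [0, 0, 0, 0, 0, 0.11, 74], [0, 0, 0, 0, 0, 0.11, 74], [0, 0, 0, 0, 0, 0.11, 74], [0, 0, 0, 0, 0, 0.11, 74], [0, 0, 0, 0, 0, 0.11, 74], [0, 0, 0, 0, 0, 0.11, 74], [0, 0, 0, 0, 0, 0.11, 74], [0, 0, 0, 0, 0, 0.11, 74], [0, 0, 0, 0, 0, 0.11, 74], [0, 0, 0, 0, 0, 0.11, 74], [0, 0, 0, 0, 0, 0.11, 74], [0, 0, 0, 0, 0, 0.11, 74], [0, 0, 0, 0, 0, 0.11, 74], [0, 0, 0, 0, 0, 0.11, 74], [0, 0, 0, 0, 0, 0.11, 74], [0, 0, 0, 0, 0, 0.11, 74], [0, 0, 0, 0, 0, 0.11, 74], [0, 0, 0, 0, 0, 0.11, 74], [0, 0, 0, 0, 0, 0.11, 74]]}}

```text
time_s: 4.37
tool_pos: [584.3, -310.4, 329.7]
tcp_rot: [-0.0, 0.972, 0.235, -0.0]
wrist_force: [0.0, 0.0, 1.1]
width: 74.3
gripper_force: 0.0
```

```bash
cat >> h.py <<'E'
def goal(kind,pt):
    """tool pose aligned with blank-on-plate ('b') or nest ('n'): x same, y,z flipped; pt = TCP in that frame"""
    if kind=='b': Rw=R.from_euler('z',BL[2]); o=np.array([BL[0],BL[1],12.])
    else:
        Rw=R.from_euler('z',PR[2])*R.from_euler('y',-np.pi/6); o=Tp(PR,nest([0,0,0]))[0]
    return o+Rw.apply(pt), Rw*R.from_euler('x',np.pi)
def delta(kind,pt):
    s=sense();q=s["tcp_rot"];r=R.from_quat([q[1],q[2],q[3],q[0]])
    p,g=goal(kind,pt)
    print("t",round(s["time_s"],2),"pos",s["tool_pos"].round(1),"q",s["q"].round(2),"F",s["wrist_force"].round(1),"w",round(s["width"],1))
    print("target",p.round(1),"shift(tool)",r.inv().apply(p-s["tool_pos"]).round(2),"turn",(r.inv()*g).as_rotvec().round(4))
BL=[560.6,-322.0,.4766]; PR=[541.4,248.0,-.302]
E
python3 -c "
from h import *
delta('b',[27,0,24.5])"
```

```text
t 4.37 pos [ 584.3 -310.4  329.7] q [-0.58  0.47  1.06 -0.    1.61  0.52] F [0.  0.  1.1] w 74.3
target [ 584.6 -309.6   36.5] shift(tool) [  0.74  -0.47 293.18] turn [-0.0004  0.0002 -0.0023]
```

Call:
{"name": "jog_arm", "arguments": {"plan": [[0.7, -0.5, 30, 0, 0, -0.002, 74], [0, 0, 35, 0, 0, 0, 74], [0, 0, 35, 0, 0, 0, 74], [0, 0, 35, 0, 0, 0, 74], [0, 0, 35, 0, 0, 0, 74], [0, 0, 35, 0, 0, 0, 74], [0, 0, 30, 0, 0, 0, 74], [0, 0, 20, 0, 0, 0, 74], [0, 0, 10, 0, 0, 0, 74], [0, 0, 10, 0, 0, 0, 74], [0, 0, 8, 0, 0, 0, 74], [0, 0, 5, 0, 0, 0, 74], [0, 0, 3, 0, 0, 0, 74], [0, 0, 0, 0, 0, 0, 74], [0, 0, 0, 0, 0, 0, 74]]}}

```text
time_s: 5.62
tool_pos: [585.1, -310.0, 39.6]
tcp_rot: [0.0, 0.971, 0.239, 0.0]
wrist_force: [0.1, -0.2, 1.1]
width: 74.0
gripper_force: 0.0
```

```bash
python3 - <<'E'
from h import *
delta('b',[27,0,24.5])
t=grab_frame("top")[150:270,325:425];s=grab_frame("scene")[120:240,100:260]
m=np.zeros((600,800,3),np.uint8);m[:480,:400]=cv2.resize(t,None,fx=4,fy=4,interpolation=2)
m[:300,400:]=cv2.resize(s,(400,300),interpolation=2)
cv2.imwrite("pics/c3.png",m)
E
```

```text
t 5.62 pos [ 585.1 -310.    39.6] q [-0.58  0.73  1.41 -0.    1.    0.51] F [ 0.1 -0.2  1.1] w 74.0
target [ 584.6 -309.6   36.5] shift(tool) [-0.29 -0.54  3.09] turn [ 0.0009 -0.0005  0.0052]
```

View pics/c3.png

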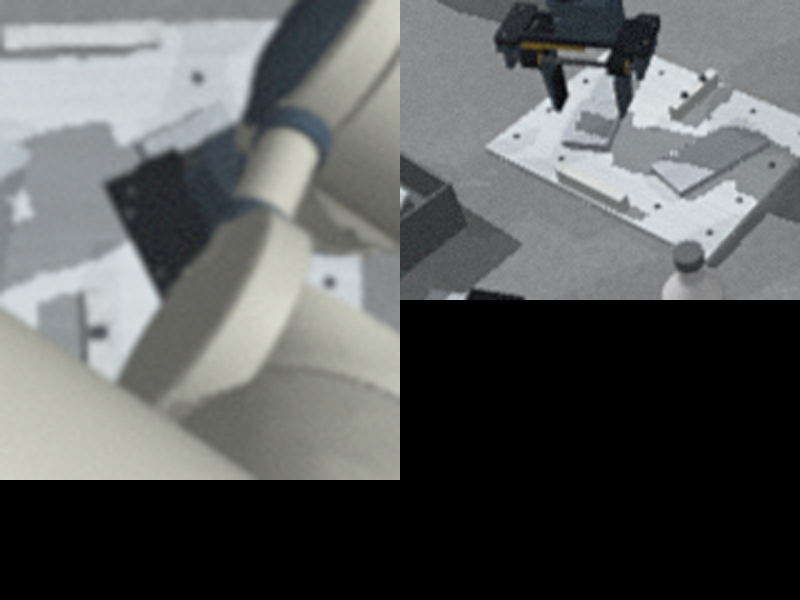

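The view shows the fingers straddling the blank's body, with the stop bar clear. Next I'll lower 3 mm and close.

Call:
{"name": "jog_arm", "arguments": {"plan": [[-0.3, -0.5, 2, 0, 0, 0.005, 74], [0, 0, 1, 0, 0, 0, 74], [0, 0, 0, 0, 0, 0, 50], [0, 0, 0, 0, 0, 0, 50], [0, 0, 0, 0, 0, 0, 50], [0, 0, 0, 0, 0, 0, 50], [0, 0, 0, 0, 0, 0, 50], [0, 0, 0, 0, 0, 0, 50], [0, 0, 0, 0, 0, 0, 50]]}}

```text
time_s: 6.47
tool_pos: [584.3, -309.4, 35.9]
tcp_rot: [0.0, 0.972, 0.236, 0.0]
wrist_force: [-0.2, 0.4, -0.4]
width: 49.8
gripper_force: 0.0
```

```bash
python3 -c "
from h import *
delta('b',[27,0,24.5]);print(sense()['gripper_force'])"
```

```text
t 6.47 pos [ 584.3 -309.4   35.9] q [-0.58  0.73  1.41 -0.    1.    0.52] F [-0.2  0.4 -0.4] w 49.8
target [ 584.6 -309.6   36.5] shift(tool) [ 0.18  0.31 -0.56] turn [ 0.0001 -0.      0.0002]
0.0
```

```bash
python3 - <<'E'
from h import *
s=grab_frame("scene");print(proj("scene",[[584.3,-309.4,13.9]]),proj("scene",Tp(BL,[[75,30,24],[75,-30,24],[-75,-20,24],[-75,20,24]])))
cv2.imwrite("pics/c4.png",cv2.resize(s[120:220,120:250],None,fx=6,fy=6,interpolation=2))
E
```

```text
[[178.92653375 169.68147883]] [[183.222891   178.50568358]
 [164.37655764 176.54985477]
 [181.43368709 147.01579368]
 [192.9347416  148.11123951]]
```

View pics/c4.png

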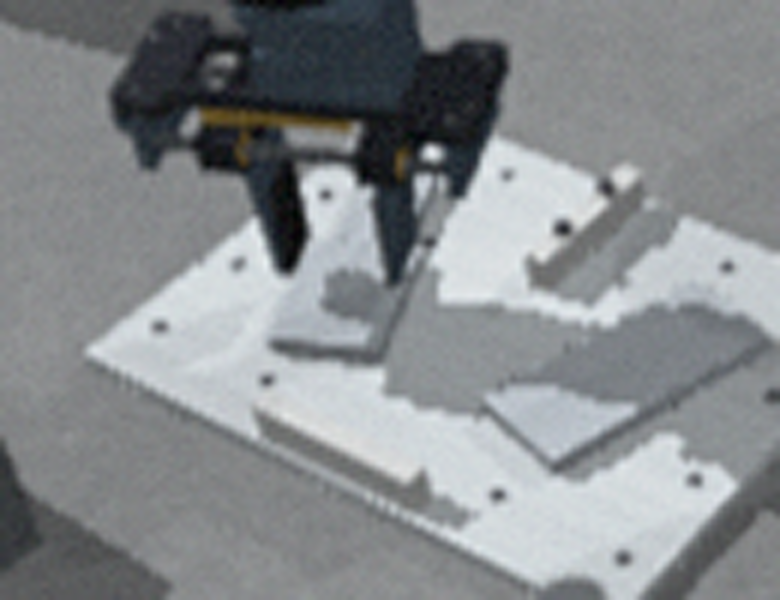

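The view shows the blank as fitted, but the fingertips at (287,270) and (395,283) sit higher than expected, above its top face.

```bash
python3 - <<'E'
from h import *
print(bot.tcp_to_tips,[a for a in dir(bot) if a[0]!='_'])
# tip points seen: bottom-middle of each finger; find z along the tool axis
f=lambda z:proj("scene",[[584.3+dx*np.sin(.4766)*s,-309.4-dx*np.cos(.4766)*s,z] for dx in(25,38) for s in(1,-1)])
for z in(14,20,25,30):print(z,((f(z)-[120,120])*6).round(0).tolist())
E
```

```text
22.0 ['MotionError', 'tcp_to_tips']
14 [[308.0, 293.0], [399.0, 303.0], [285.0, 291.0], [423.0, 305.0]]
20 [[306.0, 285.0], [398.0, 294.0], [283.0, 283.0], [421.0, 297.0]]
25 [[305.0, 278.0], [396.0, 287.0], [281.0, 275.0], [420.0, 289.0]]
30 [[303.0, 271.0], [395.0, 280.0], [279.0, 268.0], [419.0, 282.0]]
```

Call:
{"name": "jog_arm", "arguments": {"plan": [[0.2, 0.3, 0, 0, 0, 0, 74], [0, 0, 0, 0, 0, 0, 74], [0, 0, 0, 0, 0, 0, 74], [0, 0, 0, 0, 0, 0, 74], [0, 0, 3, 0, 0, 0, 74], [0, 0, 3, 0, 0, 0, 74], [0, 0, 2.5, 0, 0, 0, 74], [0, 0, 0, 0, 0, 0, 74]]}}

```text
time_s: 7.18
tool_pos: [584.2, -309.3, 26.6]
tcp_rot: [-0.0, 0.972, 0.236, -0.0]
wrist_force: [0.5, 0.2, -0.6]
width: 74.0
gripper_force: 0.0
```

Call:
{"name": "jog_arm", "arguments": {"plan": [[0, 0, 0, 0, 0, 0, 50], [0, 0, 0, 0, 0, 0, 50], [0, 0, 0, 0, 0, 0, 50], [0, 0, 0, 0, 0, 0, 50], [0, 0, 0, 0, 0, 0, 50], [0, 0, 0, 0, 0, 0, 50]]}}

```text
time_s: 7.68
tool_pos: [584.6, -309.6, 27.5]
tcp_rot: [0.0, 0.972, 0.236, 0.0]
wrist_force: [0.4, 0.2, -0.6]
width: 50.1
gripper_force: 0.0
```

```bash
python3 - <<'E'
from h import *
s=grab_frame("scene")
cv2.imwrite("pics/c5.png",cv2.resize(s[140:200,140:230],None,fx=8,fy=8,interpolation=2))
f=lambda z:proj("scene",[[584.6+dx*np.sin(.4766)*s,-309.6-dx*np.cos(.4766)*s,z] for dx in(25,38) for s in(1,-1)])
for z in(6,12,18,24):print(z,((f(z)-[140,140])*8).round(0).tolist())
print(sense()['q'],sense()['joint_efforts'])
E
```

```text
6 [[253.0, 246.0], [374.0, 259.0], [222.0, 243.0], [405.0, 262.0]]
12 [[251.0, 235.0], [372.0, 247.0], [219.0, 232.0], [404.0, 251.0]]
18 [[248.0, 224.0], [370.0, 236.0], [217.0, 221.0], [402.0, 239.0]]
24 [[246.0, 213.0], [368.0, 225.0], [214.0, 209.0], [400.0, 228.0]]
[-5.77293236e-01  7.44500419e-01  1.41438536e+00  2.27589888e-05
  9.82580553e-01  5.16728207e-01] [ 1.21745474e-03 -9.96965504e+01 -2.86984563e+01  7.05694570e-02
 -6.62396051e-03 -7.81371000e-05]
```

View pics/c5.png

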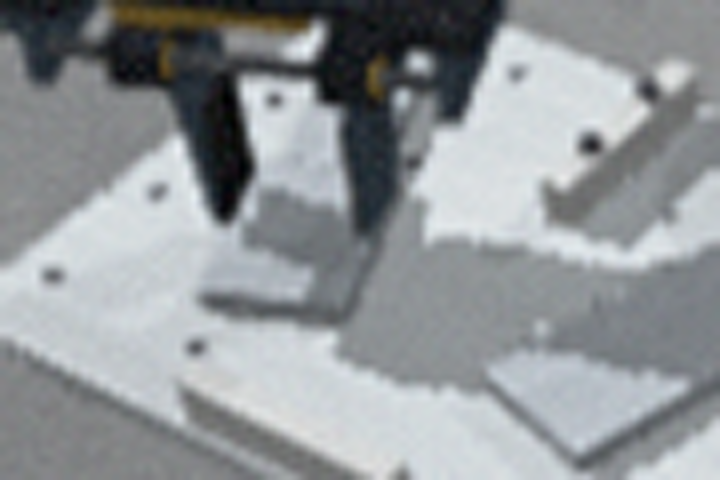

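The view shows the tips at (225,220) and (368,235), still on or above the blank's top face. I'll open and go lower in checked steps.

Call:
{"name": "jog_arm", "arguments": {"plan": [[0, 0, 0, 0, 0, 0, 74], [0, 0, 0, 0, 0, 0, 74], [0, 0, 0, 0, 0, 0, 74], [0, 0, 0, 0, 0, 0, 74], [0, 0, 2, 0, 0, 0, 74], [0, 0, 2, 0, 0, 0, 74], [0, 0, 2, 0, 0, 0, 74], [0, 0, 0, 0, 0, 0, 74], [0, 0, 0, 0, 0, 0, 74]]}}

```text
time_s: 8.48
tool_pos: [584.4, -309.5, 21.2]
tcp_rot: [-0.0, 0.972, 0.236, -0.0]
wrist_force: [-0.5, -0.0, 0.4]
width: 74.0
gripper_force: 0.0
```

Call:
{"name": "jog_arm", "arguments": {"plan": [[0, 0, 2, 0, 0, 0, 74], [0, 0, 1, 0, 0, 0, 74], [0, 0, 0, 0, 0, 0, 74], [0, 0, 0, 0, 0, 0, 74]]}}

```text
time_s: 8.82
tool_pos: [584.5, -309.6, 18.3]
tcp_rot: [-0.0, 0.972, 0.236, -0.0]
wrist_force: [-0.8, -1.1, 0.5]
width: 73.7
gripper_force: 0.0
```

Call:
{"name": "jog_arm", "arguments": {"plan": [[0, 0, 0, 0, 0, 0, 50], [0, 0, 0, 0, 0, 0, 50], [0, 0, 0, 0, 0, 0, 50], [0, 0, 0, 0, 0, 0, 50], [0, 0, 0, 0, 0, 0, 50], [0, 0, 0, 0, 0, 0, 50]]}}

```text
time_s: 9.32
tool_pos: [584.7, -309.7, 18.5]
tcp_rot: [0.0, 0.972, 0.236, 0.0]
wrist_force: [0.5, -1.3, 0.9]
width: 58.9
gripper_force: 30.0
```

The blank is now gripped (58.9 mm, 30 N). The effective tip offset differs from the nominal one, so I'll check it at the nest. First, lift.

Call:
{"name": "jog_arm", "arguments": {"plan": [[0, 0, -4, 0, 0, 0, 50], [0, 0, -8, 0, 0, 0, 50], [0, 0, -16, 0, 0, 0, 50], [0, 0, -24, 0, 0, 0, 50], [0, 0, -30, 0, 0, 0, 50], [0, 0, -30, 0, 0, 0, 50], [0, 0, -30, 0, 0, 0, 50], [0, 0, -30, 0, 0, 0, 50], [0, 0, -30, 0, 0, 0, 50], [0, 0, -30, 0, 0, 0, 50], [0, 0, -30, 0, 0, 0, 50], [0, 0, -24, 0, 0, 0, 50], [0, 0, -16, 0, 0, 0, 50], [0, 0, -8, 0, 0, 0, 50], [0, 0, 0, 0, 0, 0, 50]]}}

```text
time_s: 10.57
tool_pos: [584.9, -309.7, 330.5]
tcp_rot: [0.001, 0.972, 0.236, 0.001]
wrist_force: [0.2, -0.7, -1.9]
width: 58.4
gripper_force: 30.0
```

```bash
python3 -c "
from h import *
delta('n',[192,0,31.5]);print(goal('n',[102,0,6.5])[0],sense()['gripper_force'])"
```

```text
t 10.57 pos [ 584.9 -309.7  330.5] q [-0.58  0.47  1.06  0.    1.61  0.52] F [ 0.2 -0.7 -1.9] w 58.4
target [627.8 221.1 173.3] shift(tool) [ 281.56 -452.28  156.54] turn [-0.202   0.4943  0.761 ]
[565.34935135 240.53908284 106.62916512] 29.997887313365936
```

Call:
{"name": "jog_arm", "arguments": {"plan": [[7, -11.3, 0, 0, 0, 0, 50], [14.1, -22.6, 0, 0, 0, 0, 50], [14.1, -22.6, 0, 0, 0, 0, 50], [14.1, -22.6, 0, 0, 0, 0, 50], [14.1, -22.6, 0, 0, 0, 0, 50], [14.1, -22.6, 0, 0, 0, 0, 50], [14.1, -22.6, 0, 0, 0, 0, 50], [14.1, -22.6, 0, 0, 0, 0, 50], [14.1, -22.6, 0, 0, 0, 0, 50], [14.1, -22.6, 0, 0, 0, 0, 50], [14.1, -22.6, 0, 0, 0, 0, 50], [14.1, -22.6, 0, 0, 0, 0, 50], [14.1, -22.6, 0, 0, 0, 0, 50], [14.1, -22.6, 0, 0, 0, 0, 50], [14.1, -22.6, 0, 0, 0, 0, 50], [14.1, -22.6, 0, 0, 0, 0, 50], [14.1, -22.6, 0, 0, 0, 0, 50], [14.1, -22.6, 0, 0, 0, 0, 50], [14.1, -22.6, 0, 0, 0, 0, 50], [14.1, -22.6, 0, 0, 0, 0, 50]]}}

```text
time_s: 12.23
tool_pos: [625.4, 209.9, 326.6]
tcp_rot: [-0.0, 0.972, 0.236, -0.001]
wrist_force: [0.4, 0.2, -1.9]
width: 59.1
gripper_force: 30.0
```

Call:
{"name": "jog_arm", "arguments": {"plan": [[7, -11.3, 0, 0, 0, 0, 50], [0, 0, 0, -0.0202, 0.0494, 0.0761, 50], [0, 0, 0, -0.0202, 0.0494, 0.0761, 50], [0, 0, 0, -0.0202, 0.0494, 0.0761, 50], [0, 0, 0, -0.0202, 0.0494, 0.0761, 50], [0, 0, 0, -0.0202, 0.0494, 0.0761, 50], [0, 0, 0, -0.0202, 0.0494, 0.0761, 50], [0, 0, 0, -0.0202, 0.0494, 0.0761, 50], [0, 0, 0, -0.0202, 0.0494, 0.0761, 50], [0, 0, 0, -0.0202, 0.0494, 0.0761, 50], [0, 0, 0, -0.0202, 0.0494, 0.0761, 50], [0, 0, 0, 0, 0, 0, 50], [0, 0, 0, 0, 0, 0, 50]]}}

```text
time_s: 13.32
tool_pos: [626.3, 221.8, 327.1]
tcp_rot: [0.039, 0.956, -0.143, 0.253]
wrist_force: [0.1, 0.2, -1.6]
width: 58.8
gripper_force: 30.0
```

```bash
python3 -c "
from h import *
delta('n',[192,0,51.5])"
```

```text
t 13.32 pos [626.3 221.8 327.1] q [ 0.43  0.3   1.47 -0.4   1.01  2.45] F [ 0.1  0.2 -1.6] w 58.8
target [618.3 224.  190.6] shift(tool) [-7.4780e+01 -8.0000e-02  1.1449e+02] turn [-0.0003  0.0063  0.0045]
```

Call:
{"name": "jog_arm", "arguments": {"plan": [[-12.5, 0, 19, 0, 0.003, 0.002, 50], [-12.5, 0, 19, 0, 0.003, 0.002, 50], [-12.5, 0, 19, 0, 0, 0, 50], [-12.5, 0, 19, 0, 0, 0, 50], [-12.5, 0, 19, 0, 0, 0, 50], [-12.3, 0, 19.5, 0, 0, 0, 50], [0, 0, 0, 0, 0, 0, 50], [0, 0, 0, 0, 0, 0, 50]]}}

```text
time_s: 13.98
tool_pos: [620.6, 223.1, 191.0]
tcp_rot: [0.039, 0.955, -0.146, 0.256]
wrist_force: [0.3, -0.5, -1.3]
width: 58.9
gripper_force: 30.0
```

```bash
cat >> h.py <<'E'
OUT=np.float64([[-75,-20],[-75,20],[-5,20],[-5,30],[75,30],[75,-30],[-5,-30],[-5,-20]])
def blank_world(off,z=12,bias=0):
    """outline of blank face (z=12 top,0 under) held in the tool; off = TCP in blank frame; bias world z"""
    s=sense();q=s["tcp_rot"];r=R.from_quat([q[1],q[2],q[3],q[0]])
    P=np.c_[OUT,np.full(8,z)]-off
    return s["tool_pos"]+[0,0,bias]+r.apply(P*[1,-1,-1])
E
python3 - <<'E'
from h import *
delta('n',[192,0,51.5])
m=np.zeros((600,800,3),np.uint8)
for i,(n,u,v,w,h) in enumerate([("top",105,130,100,130),("scene",270,130,110,130)]):
    g=grab_frame(n);cv2.imwrite(f"pics/pre_{n}.png",g)
    k=4
    c=cv2.resize(g[v:v+h,u:u+w],None,fx=k,fy=k,interpolation=2)
    for zz,o,b,col in((0,[27,0,6.5],0,(0,0,255)),(0,[27,0,25],18.5,(0,255,0))):
        p=(proj(n,blank_world(np.array(o),zz,b))-[u,v]+.5)*k
        cv2.polylines(c,[np.int32(p)],True,col,1)
    m[:h*k,i*400:i*400+w*k]=c[:,:400]
cv2.imwrite("pics/c6.png",m)
E
```

```text
t 13.98 pos [620.6 223.1 191. ] q [ 0.44  0.44  1.66 -0.54  0.71  2.67] F [ 0.3 -0.5 -1.3] w 58.9
target [618.3 224.  190.6] shift(tool) [-2.35 -0.21 -0.86] turn [ 0.0013 -0.0004 -0.002 ]
```

View pics/c6.png

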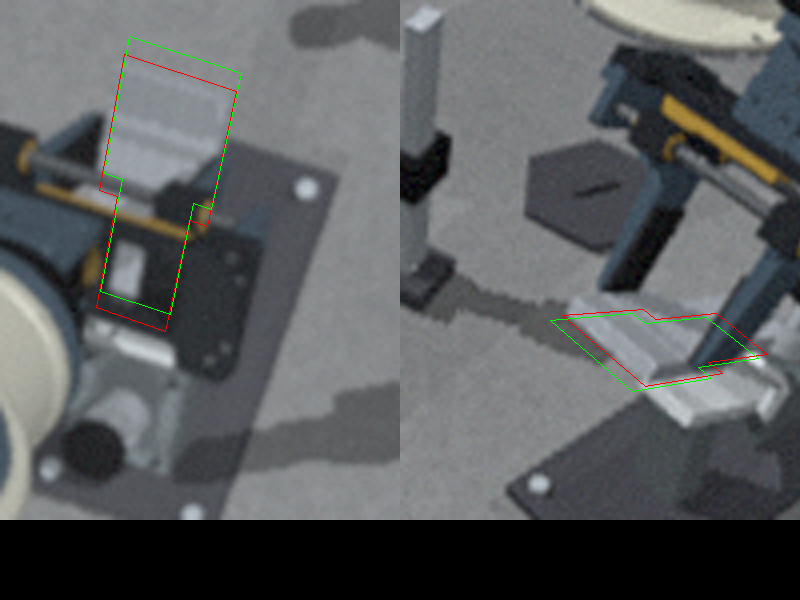

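The view shows the held blank. The red outline (TCP pose correct, underside 6.5 mm ahead of it) matches: its far end is seen at (130,63)-(230,98) in top and (570,298)-(655,375) in scene. Next I'll check it numerically.

```bash
python3 - <<'E'
from h import *
off=np.array([27,0,6.5]);P=blank_world(off,12)[[5,4]]
os=cv([[170,298],[255,375]],4,270,130); ot=cv([[230,98],[130,63]],4,105,130)
print(proj("scene",P)-os, proj("top",P)-ot)
q=sense()["tcp_rot"];r=R.from_quat([q[1],q[2],q[3],q[0]])
f=lambda d:np.r_[(proj("scene",P+r.apply(d))-os).ravel(),(proj("top",P+r.apply(d))-ot).ravel()]
s=least_squares(f,[0,0,0.]);print("tool shift",s.x,s.fun.round(1))
E
```

```text
[[ 0.78726882 -0.26949364]
 [ 0.34135937 -1.97835945]] [[-0.7350952   0.02943222]
 [-3.94867951 -0.74364195]]
tool shift [-2.472001    2.24997955  4.89686253] [-0.4  0.9 -1.  -0.8  0.9  0.7 -2.2 -0.1]
```

Call:
{"name": "jog_arm", "arguments": {"plan": [[-4, 0, 6, 0, 0, -0.001, 50], [-4, -0.2, 10, 0, 0, -0.001, 50], [-4, 0, 10, 0, 0, 0, 50], [0, 0, 6, 0, 0, 0, 50], [0, 0, 4, 0, 0, 0, 50], [0, 0, 0, 0, 0, 0, 50], [0, 0, 0, 0, 0, 0, 50]]}}

```text
time_s: 14.67
tool_pos: [628.3, 221.7, 154.4]
tcp_rot: [0.039, 0.954, -0.146, 0.257]
wrist_force: [0.7, 0.0, -2.0]
width: 58.9
gripper_force: 30.0
```

```bash
python3 -c "
from h import *
delta('n',[182,0,12.5])"
```

```text
t 14.67 pos [628.3 221.7 154.4] q [ 0.43  0.5   1.69 -0.6   0.64  2.74] F [ 0.7  0.  -2. ] w 58.9
target [628.6 220.8 151.8] shift(tool) [-0.78  0.72  2.57] turn [-0.0002 -0.0027 -0.0023]
```

Call:
{"name": "jog_arm", "arguments": {"plan": [[-0.8, 0.7, 2.5, 0, -0.0027, -0.0023, 50], [0, 0, 1, 0, 0, 0, 50], [0, 0, 1, 0, 0, 0, 50], [0, 0, 0, 0, 0, 0, 50], [0, 0, 0, 0, 0, 0, 50]]}}

```text
time_s: 15.08
tool_pos: [629.4, 220.7, 150.5]
tcp_rot: [0.039, 0.955, -0.145, 0.256]
wrist_force: [-0.5, -0.0, -2.4]
width: 59.0
gripper_force: 30.0
```

Call:
{"name": "jog_arm", "arguments": {"plan": [[0, 0, 1, 0, 0, 0, 50], [0, 0, 1, 0, 0, 0, 50], [0, 0, 0, 0, 0, 0, 50], [0, 0, 0, 0, 0, 0, 50]]}}

```text
time_s: 15.42
tool_pos: [630.4, 220.3, 148.6]
tcp_rot: [0.039, 0.955, -0.145, 0.256]
wrist_force: [0.1, 0.5, -2.5]
width: 59.1
gripper_force: 30.0
```

Call:
{"name": "jog_arm", "arguments": {"plan": [[0, 0, 1, 0, 0, 0, 50], [0, 0, 0, 0, 0, 0, 50], [0, 0, 0, 0, 0, 0, 50]]}}

```text
time_s: 15.67
tool_pos: [630.9, 220.3, 147.8]
tcp_rot: [0.039, 0.955, -0.145, 0.256]
wrist_force: [-0.1, 0.3, -2.1]
width: 59.1
gripper_force: 30.0
```

No contact yet; continuing down.

Call:
{"name": "jog_arm", "arguments": {"plan": [[0, 0, 1, 0, 0, 0, 50], [0, 0, 0, 0, 0, 0, 50], [0, 0, 0, 0, 0, 0, 50]]}}

```text
time_s: 15.92
tool_pos: [631.4, 220.1, 147.1]
tcp_rot: [0.039, 0.955, -0.145, 0.256]
wrist_force: [-1.5, -0.9, 2.4]
width: 59.1
gripper_force: 30.0
```

Call:
{"name": "jog_arm", "arguments": {"plan": [[0, 0, 1, 0, 0, 0, 50], [0, 0, 0, 0, 0, 0, 50], [0, 0, 0, 0, 0, 0, 50]]}}

```text
time_s: 16.17
tool_pos: [632.1, 220.0, 146.4]
tcp_rot: [0.039, 0.955, -0.145, 0.256]
wrist_force: [-2.4, -0.3, 5.7]
width: 58.9
gripper_force: 30.0
```

```bash
python3 -c "
from h import *
delta('n',[182,0,6.5])"
```

```text
t 16.17 pos [632.1 220.  146.4] q [ 0.42  0.51  1.69 -0.61  0.62  2.74] F [-2.4 -0.3  5.7] w 58.9
target [631.5 219.9 146.6] shift(tool) [-0.36  0.2  -0.47] turn [-0.0008 -0.0008 -0.0002]
```

Call:
{"name": "jog_arm", "arguments": {"plan": [[-2, 0.2, -0.9, 0, 0, 0, 50], [-4, 0, 0, 0, 0, 0, 50], [-4, 0, 0, 0, 0, 0, 50], [-4, 0, 0, 0, 0, 0, 50], [-4, 0, 0, 0, 0, 0, 50], [-3, 0, 0, 0, 0, 0, 50], [0, 0, 0, 0, 0, 0, 50]]}}

```text
time_s: 16.75
tool_pos: [613.7, 225.8, 136.4]
tcp_rot: [0.038, 0.955, -0.145, 0.256]
wrist_force: [-0.8, 1.5, 5.7]
width: 59.0
gripper_force: 30.0
```

Call:
{"name": "jog_arm", "arguments": {"plan": [[-2, 0, 0, 0, 0, 0, 50], [-2, 0, 0, 0, 0, 0, 50], [-2, 0, 0, 0, 0, 0, 50], [0, 0, 0, 0, 0, 0, 50]]}}

```text
time_s: 17.08
tool_pos: [609.3, 227.4, 133.9]
tcp_rot: [0.038, 0.955, -0.145, 0.257]
wrist_force: [-1.7, 1.2, 9.1]
width: 59.3
gripper_force: 30.0
```

```bash
python3 -c "
from h import *
delta('n',[153,0,7])
s=sense();q=s['tcp_rot'];print('Ftool',R.from_quat([q[1],q[2],q[3],q[0]]).inv().apply(s['wrist_force']).round(1))"
```

```text
t 17.08 pos [609.3 227.4 133.9] q [ 0.45  0.51  1.74 -0.66  0.59  2.83] F [-1.7  1.2  9.1] w 59.3
target [607.3 227.5 132.6] shift(tool) [-2.35  0.53  0.19] turn [-0.0018 -0.0016  0.0001]
Ftool [ 2.8 -0.7 -8.9]
```

Call:
{"name": "jog_arm", "arguments": {"plan": [[-2, 0.3, -0.8, -0.001, -0.001, 0, 50], [-3, 0, 0, 0, 0, 0, 50], [-3, 0, 0, 0, 0, 0, 50], [-3, 0, 0, 0, 0, 0, 50], [-3, 0, 0, 0, 0, 0, 50], [0, 0, 0, 0, 0, 0, 50]]}}

```text
time_s: 17.58
tool_pos: [596.4, 230.6, 126.8]
tcp_rot: [0.039, 0.955, -0.145, 0.256]
wrist_force: [-2.1, 1.1, 4.7]
width: 59.1
gripper_force: 30.0
```

```bash
cat >> h.py <<'E'
def ft():
    s=sense();q=s['tcp_rot'];print('Ftool',R.from_quat([q[1],q[2],q[3],q[0]]).inv().apply(s['wrist_force']).round(1),s["q"].round(3))
E
python3 -c "
from h import *
delta('n',[139,0,7]);ft()"
```

```text
t 17.58 pos [596.4 230.6 126.8] q [ 0.47  0.52  1.77 -0.69  0.58  2.87] F [-2.1  1.1  4.7] w 59.1
target [595.7 231.1 125.6] shift(tool) [-1.34 -0.27  0.65] turn [0.0002 0.0007 0.0004]
Ftool [ 0.3 -0.4 -5.3] [ 0.47   0.515  1.766 -0.689  0.581  2.874]
```

Call:
{"name": "jog_arm", "arguments": {"plan": [[-3, 0, -0.3, 0, 0, 0, 50], [-3, 0, 0, 0, 0, 0, 50], [-3, 0, 0, 0, 0, 0, 50], [-3, 0, 0, 0, 0, 0, 50], [-3, 0, 0, 0, 0, 0, 50], [-3, 0, 0, 0, 0, 0, 50], [0, 0, 0, 0, 0, 0, 50]]}}

```text
time_s: 18.17
tool_pos: [581.1, 235.0, 117.7]
tcp_rot: [0.039, 0.955, -0.145, 0.255]
wrist_force: [-0.7, -0.0, -1.7]
width: 58.6
gripper_force: 30.0
```

```bash
python3 -c "
from h import *
delta('n',[121,0,7]);ft()"
```

```text
t 18.17 pos [581.1 235.  117.7] q [ 0.49  0.52  1.8  -0.73  0.56  2.94] F [-0.7 -0.  -1.7] w 58.6
target [580.8 235.7 116.6] shift(tool) [-0.95 -0.66  0.75] turn [0.001  0.0016 0.0004]
Ftool [-1.4  0.2  1.2] [ 0.492  0.52   1.797 -0.728  0.565  2.939]
```

Call:
{"name": "jog_arm", "arguments": {"plan": [[-3, -0.3, 0.3, 0, 0, 0, 50], [-3, 0, 0, 0, 0, 0, 50], [-3, 0, 0, 0, 0, 0, 50], [-3, 0, 0, 0, 0, 0, 50], [-2, 0, 0, 0, 0, 0, 50], [0, 0, 0, 0, 0, 0, 50]]}}

```text
time_s: 18.67
tool_pos: [570.3, 239.0, 111.0]
tcp_rot: [0.039, 0.955, -0.145, 0.255]
wrist_force: [-1.8, 1.6, 3.8]
width: 59.0
gripper_force: 30.0
```

Call:
{"name": "jog_arm", "arguments": {"plan": [[-1, 0, 0, 0, 0, 0, 50], [-1, 0, 0, 0, 0, 0, 50], [-1, 0, 0, 0, 0, 0, 50], [0, 0, 0, 0, 0, 0, 50]]}}

```text
time_s: 19.0
tool_pos: [568.1, 239.7, 109.7]
tcp_rot: [0.039, 0.955, -0.145, 0.256]
wrist_force: [0.0, 0.4, 4.9]
width: 59.1
gripper_force: 30.0
```

```bash
python3 -c "
from h import *
delta('n',[102,0,7]);ft()"
```

```text
t 19.0 pos [568.1 239.7 109.7] q [ 0.51  0.53  1.82 -0.77  0.55  3.  ] F [0.  0.4 4.9] w 59.1
target [565.1 240.6 107.1] shift(tool) [-4.05  0.07  0.71] turn [ 0.0001  0.0004 -0.0002]
Ftool [ 2.4 -0.4 -4.3] [ 0.513  0.526  1.824 -0.769  0.55   3.004]
```

Call:
{"name": "jog_arm", "arguments": {"plan": [[-1, 0, 0, 0, 0, 0, 50], [-1, 0, 0, 0, 0, 0, 50], [0, 0, 0, 0, 0, 0, 50]]}}

```text
time_s: 19.25
tool_pos: [566.5, 240.3, 108.7]
tcp_rot: [0.039, 0.955, -0.145, 0.256]
wrist_force: [-0.9, 0.2, 4.8]
width: 58.8
gripper_force: 30.0
```

Call:
{"name": "jog_arm", "arguments": {"plan": [[-1, 0, 0, 0, 0, 0, 50], [-1, 0, 0, 0, 0, 0, 50], [0, 0, 0, 0, 0, 0, 50]]}}

```text
time_s: 19.5
tool_pos: [564.8, 240.8, 107.7]
tcp_rot: [0.039, 0.955, -0.145, 0.256]
wrist_force: [-0.2, 0.6, 6.5]
width: 58.3
gripper_force: 30.0
```

```bash
python3 -c "
from h import *
delta('n',[102,0,7]);ft()"
```

```text
t 19.5 pos [564.8 240.8 107.7] q [ 0.52  0.53  1.83 -0.78  0.55  3.02] F [-0.2  0.6  6.5] w 58.3
target [565.1 240.6 107.1] shift(tool) [-0.06  0.07  0.71] turn [ 0.0001  0.0004 -0.0001]
Ftool [ 2.9 -0.5 -5.8] [ 0.518  0.528  1.83  -0.779  0.547  3.02 ]
```

Call:
{"name": "jog_arm", "arguments": {"plan": [[-1, 0, 0, 0, 0, 0, 50], [-1, 0, 0, 0, 0, 0, 50], [0, 0, 0, 0, 0, 0, 50]]}}

```text
time_s: 19.75
tool_pos: [564.5, 241.1, 107.5]
tcp_rot: [0.039, 0.955, -0.145, 0.257]
wrist_force: [8.7, -5.7, 7.0]
width: 59.2
gripper_force: 30.0
```

```bash
python3 -c "
from h import *
delta('n',[102,0,7]);ft()"
```

```text
t 19.75 pos [564.5 241.1 107.5] q [ 0.52  0.53  1.83 -0.79  0.55  3.03] F [ 8.7 -5.7  7. ] w 59.2
target [565.1 240.6 107.1] shift(tool) [0.38 0.28 0.74] turn [-0.0001 -0.0016 -0.0003]
Ftool [12.2  2.8 -1. ] [ 0.52   0.528  1.832 -0.786  0.546  3.028]
```

Call:
{"name": "jog_arm", "arguments": {"plan": [[-0.8, 0, 0, 0, 0, 0, 50], [0, 0, 0, 0, 0, 0, 50], [0, 0, 0, 0, 0, 0, 50]]}}

```text
time_s: 20.0
tool_pos: [564.4, 241.2, 107.5]
tcp_rot: [0.039, 0.955, -0.145, 0.257]
wrist_force: [12.8, -8.8, 8.8]
width: 58.8
gripper_force: 30.0
```

Call:
{"name": "jog_arm", "arguments": {"plan": [[0, 0, 0, 0, 0, 0, 74], [0, 0, 0, 0, 0, 0, 74], [0, 0, 0, 0, 0, 0, 74], [0, 0, 0, 0, 0, 0, 74], [0, 0, 0, 0, 0, 0, 74]]}}

```text
time_s: 20.42
tool_pos: [562.1, 241.3, 105.9]
tcp_rot: [0.039, 0.955, -0.145, 0.255]
wrist_force: [-0.1, 0.0, 0.7]
width: 73.9
gripper_force: 0.0
```

```bash
python3 -c "
from h import *
delta('n',[102,0,7]);ft()"
```

```text
t 20.42 pos [562.1 241.3 105.9] q [ 0.52  0.53  1.84 -0.79  0.55  3.03] F [-0.1  0.   0.7] w 73.9
target [565.1 240.6 107.1] shift(tool) [ 3.23 -0.24  0.5 ] turn [0.0008 0.0013 0.0001]
Ftool [ 0.2 -0.  -0.6] [ 0.522  0.529  1.835 -0.786  0.545  3.031]
```

Call:
{"name": "jog_arm", "arguments": {"plan": [[0, 0, -4, 0, 0, 0, 74], [0, 0, -10, 0, 0, 0, 74], [3, 0, -20, 0, 0, 0, 74], [3, 0, -25, 0, 0, 0, 74], [3, 0, -25, 0, 0, 0, 74], [3, 0, -25, 0, 0, 0, 50], [3, 0, -20, 0, 0, 0, 20], [0, 0, -10, 0, 0, 0, 0], [0, 0, 0, 0, 0, 0, 0]]}}

```text
time_s: 21.17
tool_pos: [508.3, 259.1, 236.4]
tcp_rot: [0.038, 0.955, -0.145, 0.257]
wrist_force: [0.2, -0.8, 0.1]
width: 50.0
gripper_force: 0.0
```

```bash
python3 - <<'E'
from h import *
delta('n',[20,0,110]);ft()
m=np.zeros((600,800,3),np.uint8)
for i,(n,u,v,w,h) in enumerate([("top",105,155,80,110),("scene",310,180,80,80)]):
    g=grab_frame(n);k=5
    c=cv2.resize(g[v:v+h,u:u+w],None,fx=k,fy=k,interpolation=2)
    P=Tp(PR,nest(np.c_[OUT[4:6]+[75,0],[12,12]]))
    p=(proj(n,P)-[u,v]+.5)*k
    for a in p:cv2.circle(c,tuple(np.int32(a)),3,(0,0,255),1)
    m[:h*k,i*400:i*400+w*k]=c
cv2.imwrite("pics/c7.png",m)
E
```

```text
t 21.17 pos [508.3 259.1 236.4] q [ 0.62  0.29  1.77 -0.57  0.83  2.82] F [ 0.2 -0.8  0.1] w 50.0
target [448.1 277.1 155.3] shift(tool) [-94.99   0.9   38.77] turn [-0.0025 -0.0011 -0.0007]
Ftool [0.4 0.7 0.1] [ 0.615  0.289  1.767 -0.567  0.83   2.822]
```

View pics/c7.png

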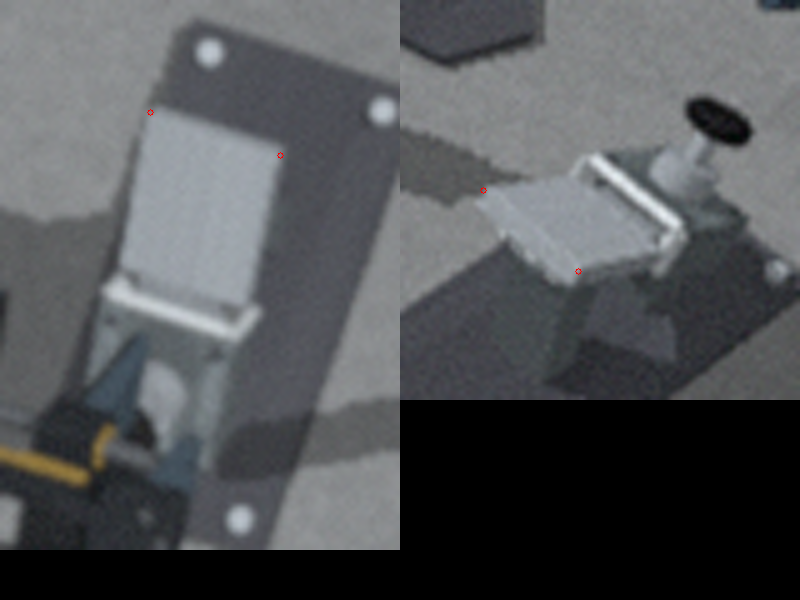

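The view shows the blank in the slot, with its far corners on the predicted home marks: (150,112) and (280,155) in top, (483,190) and (578,271) in scene. Next is the plunger: I'll turn the wrist back for joint room with the fingers closed.

Call:
{"name": "jog_arm", "arguments": {"plan": [[0, 0, 0, 0, 0, -0.105, 0], [0, 0, 0, 0, 0, -0.105, 0], [0, 0, 0, 0, 0, -0.105, 0], [0, 0, 0, 0, 0, -0.105, 0], [0, 0, 0, 0, 0, -0.105, 0], [0, 0, 0, 0, 0, -0.105, 0], [0, 0, 0, 0, 0, -0.105, 0], [0, 0, 0, 0, 0, -0.105, 0], [0, 0, 0, 0, 0, -0.105, 0], [0, 0, 0, 0, 0, -0.105, 0], [0, 0, 0, 0, 0, -0.105, 0], [0, 0, 0, 0, 0, -0.105, 0], [0, 0, 0, 0, 0, -0.105, 0], [0, 0, 0, 0, 0, -0.105, 0], [0, 0, 0, 0, 0, -0.105, 0], [0, 0, 0, 0, 0, 0, 0], [0, 0, 0, 0, 0, 0, 0]]}}

```text
time_s: 22.68
tool_pos: [508.5, 257.7, 232.8]
tcp_rot: [0.208, 0.778, 0.573, 0.152]
wrist_force: [-0.9, -0.3, -0.3]
width: 0.5
gripper_force: 0.0
```

```bash
python3 -c "
from h import *
delta('n',[20,0,110]);ft()"
```

```text
t 22.68 pos [508.5 257.7 232.8] q [ 0.61  0.29  1.77 -0.57  0.83  1.25] F [-0.9 -0.3 -0.3] w 0.5
target [448.1 277.1 155.3] shift(tool) [  0.68 -93.57  35.66] turn [0.     0.0031 1.5721]
Ftool [-0.6 -0.8 -0.1] [ 0.613  0.295  1.768 -0.568  0.828  1.251]
```

Call:
{"name": "jog_arm", "arguments": {"plan": [[0.7, -14, 0, 0, 0, 0, 0], [0, -20, 0, 0, 0, 0, 0], [0, -20, 0, 0, 0, 0, 0], [0, -20, 0, 0, 0, 0, 0], [0, -15, 8, 0, 0, 0, 0], [0, -4.5, 10, 0, 0, 0, 0], [0, 0, 10, 0, 0, 0, 0], [0, 0, 5, 0, 0, 0, 0], [0, 0, 0, 0, 0, 0, 0], [0, 0, 0, 0, 0, 0, 0]]}}

```text
time_s: 23.52
tool_pos: [447.7, 277.3, 158.8]
tcp_rot: [0.209, 0.777, 0.573, 0.152]
wrist_force: [-0.1, -0.0, 1.1]
width: 0.3
gripper_force: 0.0
```

```bash
python3 -c "
from h import *
delta('n',[20,0,110]);ft()"
```

```text
t 23.52 pos [447.7 277.3 158.8] q [ 0.73  0.38  1.92 -0.73  0.7   1.57] F [-0.1 -0.   1.1] w 0.3
target [448.1 277.1 155.3] shift(tool) [-0.13 -1.28  3.32] turn [3.0000e-04 1.5000e-03 1.5732e+00]
Ftool [-0.1  0.5 -1. ] [ 0.734  0.376  1.923 -0.733  0.698  1.572]
```

Call:
{"name": "jog_arm", "arguments": {"plan": [[0, -1.3, 3, 0, 0, 0, 0], [0, 0, 4, 0, 0, 0, 0], [0, 0, 4, 0, 0, 0, 0], [0, 0, 4, 0, 0, 0, 0], [0, 0, 0, 0, 0, 0, 0]]}}

```text
time_s: 23.93
tool_pos: [453.4, 275.5, 144.6]
tcp_rot: [0.209, 0.777, 0.574, 0.152]
wrist_force: [-0.3, -0.8, -0.2]
width: 0.5
gripper_force: 0.0
```

Call:
{"name": "jog_arm", "arguments": {"plan": [[0, 0, 2, 0, 0, 0, 0], [0, 0, 2, 0, 0, 0, 0], [0, 0, 2, 0, 0, 0, 0], [0, 0, 0, 0, 0, 0, 0]]}}

```text
time_s: 24.27
tool_pos: [456.1, 274.8, 139.7]
tcp_rot: [0.209, 0.777, 0.574, 0.152]
wrist_force: [-0.2, 0.9, -0.5]
width: 0.3
gripper_force: 0.0
```

Call:
{"name": "jog_arm", "arguments": {"plan": [[0, 0, 2, 0, 0, 0, 0], [0, 0, 2, 0, 0, 0, 0], [0, 0, 0, 0, 0, 0, 0]]}}

```text
time_s: 24.52
tool_pos: [458.0, 274.2, 136.2]
tcp_rot: [0.209, 0.777, 0.574, 0.152]
wrist_force: [-0.3, 0.1, 0.1]
width: 0.3
gripper_force: 0.0
```

```bash
python3 -c "
from h import *
delta('n',[20,0,70]);ft()"
```

```text
t 24.52 pos [458.  274.2 136.2] q [ 0.71  0.42  1.94 -0.79  0.64  1.62] F [-0.3  0.1  0.1] w 0.3
target [467.2 271.1 120.6] shift(tool) [-0.19  0.65 18.39] turn [-2.000e-04  1.200e-03  1.575e+00]
Ftool [-0.  -0.2 -0.3] [ 0.712  0.422  1.937 -0.785  0.643  1.619]
```

Call:
{"name": "jog_arm", "arguments": {"plan": [[0, 0, 2, 0, 0, 0, 0], [0, 0, 2, 0, 0, 0, 0], [0, 0, 2, 0, 0, 0, 0], [0, 0, 0, 0, 0, 0, 0]]}}

```text
time_s: 24.85
tool_pos: [460.9, 273.2, 130.9]
tcp_rot: [0.209, 0.777, 0.574, 0.152]
wrist_force: [-1.4, -0.3, -0.3]
width: 0.8
gripper_force: 0.0
```

Call:
{"name": "jog_arm", "arguments": {"plan": [[0, 0, 2, 0, 0, 0, 0], [0, 0, 2, 0, 0, 0, 0], [0, 0, 2, 0, 0, 0, 0], [0, 0, 0, 0, 0, 0, 0]]}}

```text
time_s: 25.18
tool_pos: [463.7, 272.3, 125.7]
tcp_rot: [0.209, 0.777, 0.574, 0.152]
wrist_force: [0.5, 0.3, 0.8]
width: 0.4
gripper_force: 0.0
```

Call:
{"name": "jog_arm", "arguments": {"plan": [[0, 0, 2, 0, 0, 0, 0], [0, 0, 2, 0, 0, 0, 0], [0, 0, 2, 0, 0, 0, 0], [0, 0, 0, 0, 0, 0, 0]]}}

```text
time_s: 25.52
tool_pos: [466.6, 271.4, 120.5]
tcp_rot: [0.209, 0.777, 0.574, 0.152]
wrist_force: [-0.3, -0.5, 0.1]
width: 0.5
gripper_force: 0.0
```

```bash
python3 -c "
from h import *
delta('n',[20,0,70]);ft()"
```

```text
t 25.52 pos [466.6 271.4 120.5] q [ 0.69  0.46  1.94 -0.83  0.61  1.65] F [-0.3 -0.5  0.1] w 0.5
target [467.2 271.1 120.6] shift(tool) [-0.12  0.66  0.29] turn [-1.0000e-04  1.4000e-03  1.5749e+00]
Ftool [-0.6 -0.1 -0.1] [ 0.694  0.456  1.943 -0.826  0.607  1.653]
```

Call:
{"name": "jog_arm", "arguments": {"plan": [[0, 0, 1, 0, 0, 0, 0], [0, 0, 1, 0, 0, 0, 0], [0, 0, 0, 0, 0, 0, 0]]}}

```text
time_s: 25.77
tool_pos: [467.5, 271.2, 119.1]
tcp_rot: [0.209, 0.777, 0.574, 0.153]
wrist_force: [-0.5, -1.0, -1.0]
width: 0.3
gripper_force: 0.0
```

Call:
{"name": "jog_arm", "arguments": {"plan": [[0, 0, 1, 0, 0, 0, 0], [0, 0, 1, 0, 0, 0, 0], [0, 0, 0, 0, 0, 0, 0]]}}

```text
time_s: 26.02
tool_pos: [468.5, 271.0, 117.4]
tcp_rot: [0.209, 0.777, 0.574, 0.153]
wrist_force: [-2.2, 0.0, 4.2]
width: 0.1
gripper_force: 2.4
```

```bash
python3 - <<'E'
from h import *
delta('n',[20,0,70]);ft()
g=grab_frame("scene");t=grab_frame("top")
m=np.zeros((600,800,3),np.uint8)
m[:480,:480]=cv2.resize(g[170:250,330:410],None,fx=6,fy=6,interpolation=2)
m[:320,480:]=cv2.resize(t[190:270,90:170],None,fx=4,fy=4,interpolation=2)
cv2.imwrite("pics/c8.png",m)
E
```

```text
t 26.02 pos [468.5 271.  117.4] q [ 0.69  0.46  1.94 -0.84  0.6   1.66] F [-2.2  0.   4.2] w 0.1
target [467.2 271.1 120.6] shift(tool) [-0.26  0.56 -3.37] turn [-2.0000e-04  8.0000e-04  1.5749e+00]
Ftool [-0.6  0.3 -4.7] [ 0.691  0.463  1.944 -0.835  0.6    1.661]
```

Call:
{"name": "jog_arm", "arguments": {"plan": [[0, 0, 2, 0, 0, 0, 0], [0, 0, 2, 0, 0, 0, 0], [0, 0, 2, 0, 0, 0, 0], [0, 0, 2, 0, 0, 0, 0], [0, 0, 2, 0, 0, 0, 0], [0, 0, 0, 0, 0, 0, 0]]}}

```text
time_s: 26.62
tool_pos: [473.3, 269.5, 108.7]
tcp_rot: [0.209, 0.777, 0.574, 0.153]
wrist_force: [-5.0, 0.3, 9.7]
width: 0.6
gripper_force: 5.6
```

Call:
{"name": "jog_arm", "arguments": {"plan": [[0, 0, 1, 0, 0, 0, 0], [0, 0, 1, 0, 0, 0, 0], [0, 0, 1, 0, 0, 0, 0], [0, 0, 0, 0, 0, 0, 0]]}}

```text
time_s: 26.95
tool_pos: [474.6, 269.1, 106.3]
tcp_rot: [0.209, 0.777, 0.574, 0.153]
wrist_force: [-7.4, 1.3, 11.3]
width: 0.6
gripper_force: 6.5
```

```bash
python3 -c "
from h import *
delta('n',[20,0,52.5]);ft()"
```

```text
t 26.95 pos [474.6 269.1 106.3] q [ 0.68  0.49  1.95 -0.87  0.58  1.69] F [-7.4  1.3 11.3] w 0.6
target [475.6 268.5 105.5] shift(tool) [-0.28  0.52  1.27] turn [-2.0000e-04  6.0000e-04  1.5749e+00]
Ftool [ -0.9  -0.8 -13.5] [ 0.679  0.487  1.948 -0.868  0.575  1.689]
```

Call:
{"name": "jog_arm", "arguments": {"plan": [[0, 0, 1, 0, 0, 0, 0], [0, 0, 1, 0, 0, 0, 0], [0, 0, 0, 0, 0, 0, 0]]}}

```text
time_s: 27.2
tool_pos: [475.0, 269.0, 105.9]
tcp_rot: [0.209, 0.777, 0.574, 0.153]
wrist_force: [-28.8, 4.0, 42.9]
width: 0.3
gripper_force: 26.1
```

```bash
python3 -c "
from h import *
delta('n',[20,0,52.5]);ft()"
```

```text
t 27.2 pos [475.  269.  105.9] q [ 0.68  0.49  1.95 -0.87  0.57  1.69] F [-28.8   4.   42.9] w 0.3
target [475.6 268.5 105.5] shift(tool) [-0.33  0.44  0.71] turn [-4.0000e-04 -1.1000e-03  1.5748e+00]
Ftool [ -4.7  -3.4 -51.5] [ 0.678  0.488  1.949 -0.873  0.573  1.694]
```

On the stop. I'll ease off slightly, hold 0.7 s, then release and retreat.

Call:
{"name": "jog_arm", "arguments": {"plan": [[0, 0, -0.8, 0, 0, 0, 0], [0, 0, 0, 0, 0, 0, 0], [0, 0, 0, 0, 0, 0, 0], [0, 0, 0, 0, 0, 0, 0], [0, 0, 0, 0, 0, 0, 0], [0, 0, 0, 0, 0, 0, 0], [0, 0, 0, 0, 0, 0, 0], [0, 0, 0, 0, 0, 0, 0], [0, 0, 0, 0, 0, 0, 0]]}}

```text
time_s: 27.95
tool_pos: [474.9, 269.1, 106.0]
tcp_rot: [0.209, 0.777, 0.574, 0.153]
wrist_force: [-17.1, 2.3, 28.2]
width: 0.7
gripper_force: 16.6
```

Call:
{"name": "jog_arm", "arguments": {"plan": [[0, 0, -2, 0, 0, 0, 0], [0, 0, -3, 0, 0, 0, 0], [0, 0, -3, 0, 0, 0, 0], [0, 0, -3, 0, 0, 0, 0], [0, 0, -3, 0, 0, 0, 0], [0, 0, -3, 0, 0, 0, 0], [0, 0, -5, 0, 0, 0, 0], [0, 0, -10, 0, 0, 0, 0], [0, 0, -20, 0, 0, 0, 0], [0, 0, -30, 0, 0, 0, 0], [0, 0, -30, 0, 0, 0, 0], [0, 0, -30, 0, 0, 0, 0], [0, 0, -20, 0, 0, 0, 0], [0, 0, 0, 0, 0, 0, 0], [0, 0, 0, 0, 0, 0, 0]]}}

```text
time_s: 29.2
tool_pos: [397.6, 293.7, 246.7]
tcp_rot: [0.208, 0.777, 0.574, 0.154]
wrist_force: [0.5, 0.0, 0.3]
width: 0.5
gripper_force: 0.0
```

```bash
python3 - <<'E'
from h import *
delta('n',[20,0,200]);ft()
m=np.zeros((600,800,3),np.uint8)
for i,(n,u,v,w,h) in enumerate([("top",105,155,80,110),("scene",310,180,80,80)]):
    g=grab_frame(n);k=5
    c=cv2.resize(g[v:v+h,u:u+w],None,fx=k,fy=k,interpolation=2)
    p=(proj(n,Tp(PR,nest(np.c_[OUT[4:6]+[75,0],[12,12]])))-[u,v]+.5)*k
    for a in p:cv2.circle(c,tuple(np.int32(a)),3,(0,0,255),1)
    m[:h*k,i*400:i*400+w*k]=c
cv2.imwrite("pics/c9.png",m)
E
```

```text
t 29.2 pos [397.6 293.7 246.7] q [ 0.85  0.21  1.85 -0.6   0.94  1.47] F [0.5 0.  0.3] w 0.5
target [405.2 290.4 233.2] shift(tool) [-0.88  0.34 15.74] turn [-0.0018 -0.0016  1.5749]
Ftool [ 0.2  0.5 -0.1] [ 0.845  0.212  1.847 -0.598  0.94   1.468]
```

View pics/c9.png

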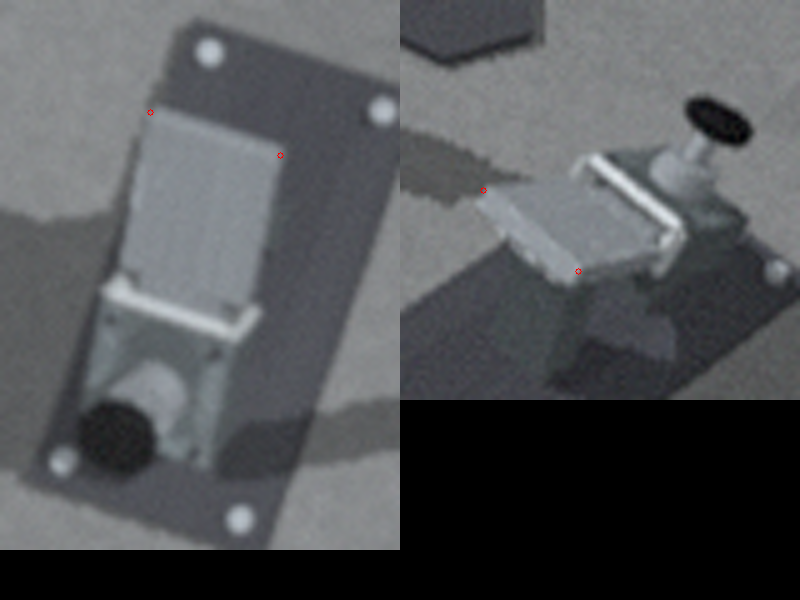

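The plunger head is back up at (116,438), the blank's corners are still on the home marks, and the arm is clear.

```bash
python3 -c "
from bench import *
print(order.hand_in())"
```

```text
the job is handed in; nothing more can be done
None
```

The job is handed in: the blank is home in the slot, the plunger was pressed onto its stop, held for about 0.7 s and sprang back, and the arm is clear of everything at 29 s.

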